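Sort soft vibration mounts by squeeze

ROBOT

A 6-joint arm with a two-finger parallel gripper is mounted at the origin on the work surface. World frame = base frame: x ahead of the robot, y to its left, z up, the work surface at z = 0. Lengths are in mm, angles in rad, forces in N, time in s.
With the tool pointing down it reaches from about 225 to 725 mm from the base axis. Payload 3.1 kg.
Tool frame: the origin (TCP) lies at the very end of the fingers, on their centre line; the grasp point (between the pads) lies 19 mm behind it; z points along the fingers, y is the line along which they close (so a half turn about z gives the same grasp; the last joint's range is limited). The gripper opens to 85 mm and grips with 20 to 120 N. Pads are 22 mm wide; open, the fingers measure 114 mm over their backs; the gripper's body (76 mm by 85 mm) begins 54 mm behind the grasp point. The pads swing forward as they close: fully open they stand 13 mm farther back than shut.
Start: joints at [1.087, 0.048, 0.099, 1.622, 0, 1.443], TCP at [182.885, 492.108, 231.312] pointing down, gripper open.
Joint ranges: [-2.91, 2.91], [-0.99, 1.94], [-1.21, 1.42], [-2.12, 2.29], [-1.49, 1.47], [-3.14, 3.14]. Speed limits (rad/s): [2.79, 2.79, 3.14, 3.14, 3.14, 3.14].

INTERFACE

Orientations are given as a unit quaternion [x, y, z, w].
In Python, from workcell import state, snapshot, calibration, close_job gives the robot as it stands.
- The arm moves only by the tool drive_tool, never from a script. Its arguments are lists of equal length, an entry for each row: "dr": the turn, a rotation vector about the tool's x, y, z in rad, a list of three; "offset": the shift along the tool's x, y, z in m, a list of three; "fingers": the opening, from -1 (shut) to 1 (fully open), so that 0 is half open. In form: {"dr": [[rx, ry, rz], ...], "offset": [[dx, dy, dz], ...], "fingers": [fingers, ...]}. A call has 1 to 20 rows; each row is the pose to reach, as a shift and turn from the pose commanded when the call began, along the tool's axes at that moment; what a row does not reach only later rows make up. A row lasts 1/8 s, in which the tool goes at most 62.5 mm and 10.7 degrees, less where a joint would pass 70% of its speed; a pose out of reach is approached as far as the arm can. A call with a gripper value outside its range is refused whole. The fingers move at their own pace and stop on an object; "squeeze" is the grip in N (left out, the last holds). Time passes only in rows, so rows that repeat a pose let the fingers close. It gives the time, the measured TCP pose, the force, the opening and the grip force at its end, in the units of the state.
- state(): the state, without advancing time (a new reading comes with each control period).
- snapshot(name): name is "scene" or "top" or "wrist"; returns (picture, depth): 384x512x3 uint8, red, green, blue; 384x512 float32, mm along the optical axis (not along the pixel's ray), 0 where there is no reading.
- calibration(name): a dict with "fov_y" (degrees; the focal length in pixels is half the picture's height over the tangent of half this angle, whatever the lens; pixels are square), "cx", "cy" (the principal point, pixels), "R" (3x3) and "t" (3): a world point X has camera coordinates R X + t. Camera axes: x right, y down, z forward; pixel columns grow to the right and rows downward; lengths in mm; the calibration is good to about 2 mm. A picture is of the moment at which its call begins: read the wrist's pose just before it. calibration takes no time and is no camera call; for the wrist camera it gives the pose at the moment of the call.
- close_job(): hands the job in; it is judged then, once.
The state is a dict: "clock": time; "joint_pos": joint angles; "qvel": joint speeds; "tau": joint torques, N m; "tool_pos": TCP position; "tool_rot": TCP orientation; "force": force on the tool from outside, world axes, zero at the start; "moment": the same for the moment, N m; "gripper_width": opening from 0.0 (shut) to 1.0 (fully open); "gripper_force": force on a finger pad.
Only numpy, scipy, OpenCV 4.12 (cv2) and the standard library are available. Lean on these libraries where they do the work, as an engineer would, in place of code of your own. Each camera call takes 0.05 s, during which the arm holds its last target. There are 200 camera calls.

TASK

The four rubber mounts in the black carrier look alike but some have soft rubber and some hard. Squeeze them gently end to end between the fingers (not over 45 N) to feel which are which, and set each soft one down flat in a seat of its own in the aluminium kit tray, without dropping it; every hard one must end up lying in a carrier seat. Leave the bottle, the dish and the screwdriver alone.

Things in the scene. Friction and masses are not known exactly. Their poses are not given: they have to be found in the camera images.
- kit: bare aluminium kit tray, fixed on the bench, 70 (its x) x 164 (its y) x 11 mm high, with three empty seats in a row along its y, of the same size as the carrier's (54 x 44 mm, floor 5 mm above the bench, rim 6 mm high); origin: centre of its underside; z up. A mount fits with its long axis along the tray's x
- kit_seat1 (a point): centre of the floor of kit tray seat 1 (1 to 3 from the tray's -y end to its +y end, 52 mm apart); axes as the tray's
- kit_seat2 (a point): centre of the floor of kit tray seat 2 (1 to 3 from the tray's -y end to its +y end, 52 mm apart); axes as the tray's
- kit_seat3 (a point): centre of the floor of kit tray seat 3 (1 to 3 from the tray's -y end to its +y end, 52 mm apart); axes as the tray's
- carrier: black plastic carrier tray, fixed, 70 (its x) x 216 (its y) x 11 mm high; origin: centre of its underside; z up. Four seats in a row along its y, each 54 (x) x 44 mm (y), floor 5 mm above the bench, rim 6 mm above that floor, 8 mm ribs between. Each seat starts with one rubber mount lying free in it, up to 2 mm off the seat's centre each way and turned up to 0.05 rad from the carrier's x
- carrier_seat1 (a point): centre of the floor of seat 1, at the carrier's -y end. A mount: two square steel end plates 36 x 36 x 4 mm bonded to a black rubber cylinder 29 mm across between them; 46 mm long overall, about 0.1 kg; it lies with its long axis level along the carrier's x, 36 mm high, its middle 18 mm above the seat's floor. All four look the same
- carrier_seat2 (a point): centre of the floor of seat 2, 52 mm from seat 1 towards the carrier's +y. A mount squeezed plate to plate along its long axis shortens like a spring and recovers: a soft one gives 6.5 to 9.5 mm under a 20 N squeeze (5 to 7 mm under 15 N; it bottoms out at 14 mm), a hard one 1 to 2.5 mm. More than 45 N tears the rubber off its plates
- carrier_seat3 (a point): centre of the floor of seat 3, 52 mm on from seat 2. Which seats hold soft mounts changes each time and cannot be seen; at least one mount is soft and at least one is hard
- carrier_seat4 (a point): centre of the floor of seat 4, 52 mm on from seat 3, at the carrier's +y end; the axes of all seats are as their tray's
- bottle: bystander: white bottle, 52 mm across, 130 mm tall, standing; origin: centre of its underside
- dish: bystander: glass dish, 80 mm across, 30 mm high; origin: centre of its underside
- driver: bystander: screwdriver lying on the bench, 160 mm long, along its x; origin about its middle, underneath
There are look-alikes about, which are no part of the job. There is more than one size of the kit; the one meant has the size given above.

How it is judged:
By the outcome, as a careful person would: the job done as asked, in the order asked, and still so for the second after the job is handed in, with the robot touching nothing.
It also fails if it takes over 59 s, if anything falls off the work surface, if the arm or the gripper's body presses on something with over 40 N, if the wrist force passes 120 N, or if a joint passes its speed limit or range.

## Working session

There is one attempt and no reset: what is moved stays moved. The work goes in short steps, Python scripts to look and compute and a tool call to move; the robot and the scene stay as the last step left them, time stands still between calls to the robot, and variables do not carry over. Pictures are saved under pics/ and viewed, at most 10 in all, crops included, and the job is handed in when it is done.

Besides the shell and the picture viewer there is one more tool, called after "Emit:" as a command line: name --argument value ..., lists and objects as JSON in quotes. drive_tool: Moves the arm, as the interface text tells. Its arguments: {"type":"object","properties":{"dr":{"type":"array"},"offset":{"type":"array"},"fingers":{"type":"array"},"squeeze":{"type":"number"}},"required":["dr","offset","fingers"]}

```bash
mkdir -p pics; ls; python3 - <<'E'
from workcell import *
import cv2,numpy as np
for n in("top","scene"):
    p,d=snapshot(n); cv2.imwrite(f"pics/{n}0.png",cv2.resize(p[:,:,::-1],None,fx=1.5,fy=1.5,interpolation=cv2.INTER_CUBIC)); np.save(f"{n}0.npy",d); c=calibration(n); print(n,{k:np.round(v,4).tolist() for k,v in c.items()})
s=state();print(s)
E
```

```text
pics
top {'fov_y': 52.9885, 'cx': 258.8159, 'cy': 192.8334, 'R': [[0.0238, -0.9995, 0.0191], [-0.9936, -0.0258, -0.1104], [0.1108, -0.0163, -0.9937]], 't': [-22.8596, 443.7573, 928.2695]}
scene {'fov_y': 48.0641, 'cx': 258.1418, 'cy': 189.7636, 'R': [[-0.518, 0.8553, -0.0031], [0.5131, 0.3078, -0.8012], [-0.6844, -0.4167, -0.5983]], 't': [235.0293, -197.104, 1403.8255]}
{'clock': 0.1, 'joint_pos': array([ 1.08722452e+00,  4.87239431e-02,  9.77239870e-02,  1.62202119e+00,
       -4.24276769e-05,  1.44299043e+00]), 'qvel': array([-1.07773555e-04, -1.14984567e-03,  4.66424423e-03,  8.34248135e-05,
       -7.15572855e-04,  4.23593497e-04]), 'tau': array([ 1.51481770e-03, -3.39851153e+01,  3.20936000e+01,  1.58172345e-02,
       -1.40915890e-04, -7.96858179e-08]), 'tool_pos': array([182.62086252, 491.60320513, 230.19435501]), 'tool_rot': array([ 1.76946199e-01,  9.84219897e-01, -1.06722212e-03, -3.14549396e-04]), 'force': array([ 0.21587592,  0.31735609, -0.22078502]), 'moment': array([ 0.0170461 ,  0.01338199, -0.00059351]), 'gripper_force': 0.0, 'gripper_width': 1.0004668633629856}
```

View pics/top0.png

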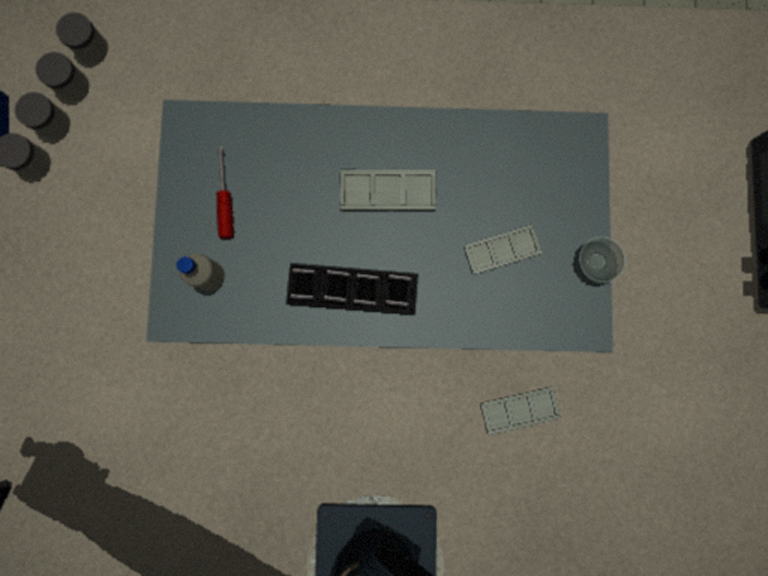

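View pics/scene0.png

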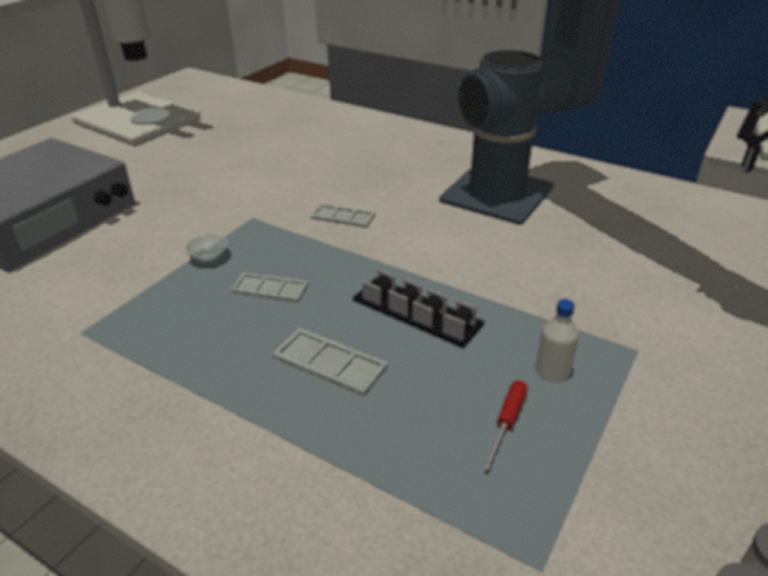

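In the top picture (768x576), the kit look-alikes are at (388,190) large, (502,249) small and (520,410) small. The carrier is at (352,289), the bottle at (195,270), the driver at (225,195) and the dish at (600,260). I'll measure the kit sizes and crop the area.

```bash
cat > h.py <<'E'
from workcell import *
import cv2,numpy as np
def ray(c,uv,z):
    f=192/np.tan(np.radians(c["fov_y"])/2); R=np.array(c["R"]);t=np.array(c["t"])
    uv=np.atleast_2d(np.array(uv,float))
    D=np.c_[(uv[:,0]-c["cx"])/f,(uv[:,1]-c["cy"])/f,np.ones(len(uv))]@R; o=-R.T@t
    return o+D*((z-o[2])/D[:,2])[:,None]
E
python3 - <<'E'
from h import *
c=calibration("top")
L={"big":[(340,170),(435,170),(435,211),(340,211)],"s1":[(464,246),(535,226),(542,250),(474,273)],"s2":[(481,404),(553,387),(560,415),(488,433)],"car":[(290,264),(418,272),(415,314),(287,305)],"bottle":[(186,264)],"dish":[(600,260)],"drv":[(222,148),(228,239)]}
for k,v in L.items():
    q=(np.array(v)+.5)/1.5-.5; w=ray(c,q,{"bottle":130,"dish":15}.get(k,11))
    print(k,w[:,:2].round().tolist(),w.mean(0).round(1)[:2]); 
    if len(w)==4: print(np.linalg.norm(w-np.roll(w,-1,0),axis=1).round(1))
p,d=snapshot("top"); cv2.imwrite("pics/crop1.png",cv2.resize(p[105:218,180:370,::-1],None,fx=4,fy=4,interpolation=cv2.INTER_CUBIC))
w=calibration("wrist");print(w)
E
```

```text
big [[649.0, 76.0], [654.0, -87.0], [582.0, -88.0], [578.0, 73.0]] [615.7  -6.4]
[162.7  71.9 161.4  71.6]
s1 [[523.0, -138.0], [561.0, -259.0], [520.0, -271.0], [477.0, -155.0]] [ 520.3 -205.7]
[126.6  42.8 122.8  48.8]
s2 [[261.0, -168.0], [291.0, -288.0], [246.0, -299.0], [214.0, -180.0]] [ 252.8 -233.8]
[122.9  46.6 122.7  47.9]
car [[484.0, 154.0], [477.0, -61.0], [406.0, -57.0], [415.0, 156.0]] [445.6  48. ]
[215.1  70.9 213.5  69. ]
bottle [[462.0, 287.0]] [462.3 287.1]
dish [[505.0, -368.0]] [ 504.6 -367.8]
drv [[682.0, 279.0], [524.0, 260.0]] [603.  269.1]
{'fov_y': 61.13870652797518, 'cx': 261.76756926425395, 'cy': 185.2971300021942, 'R': array([[ 0.34770628,  0.93760199, -0.0016856 ],
       [ 0.90358017, -0.33460843,  0.26754454],
       [ 0.25028628, -0.09454999, -0.96354402]]), 't': array([-524.71476825,  -35.31392519,  378.60797193])}
```

View pics/crop1.png

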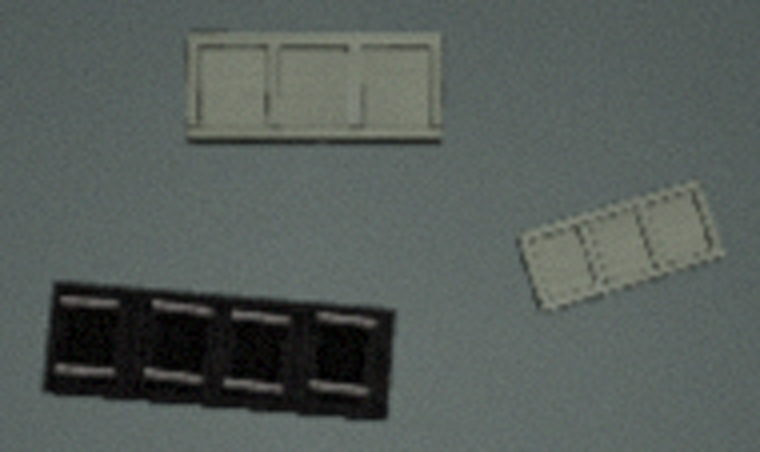

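The large tray at (388,190) measures about 162 x 71 mm, which matches the kit at 164 x 70. The two small ones are about 124 x 47. The crop confirms it: three seats at crop (232,85), (312,85) and (398,85), with four mounts in the carrier below. I'll move above both trays for a closer look.

Emit:
drive_tool --dr '[[0,0,0.6],[0,0,1.25],[0,0,1.25],[0,0,1.25],[0,0,1.25],[0,0,1.25],[0,0,1.25],[0,0,1.25],[0,0,1.25],[0,0,1.25],[0,0,1.25],[0,0,1.25],[0,0,1.25],[0,0,1.25]]' --offset '[[-0.451,-0.304,0],[-0.451,-0.304,0],[-0.451,-0.304,0],[-0.451,-0.304,0],[-0.451,-0.304,0],[-0.451,-0.304,0],[-0.451,-0.304,0],[-0.451,-0.304,0],[-0.451,-0.304,0],[-0.451,-0.304,0],[-0.451,-0.304,0],[-0.451,-0.304,0],[-0.451,-0.304,0],[-0.451,-0.304,0]]' --fingers '[1,1,1,1,1,1,1,1,1,1,1,1,1,1]'

```text
clock: 1.9
tool_pos: [499.5, 50.8, 231.6]
tool_rot: [0.719, 0.695, 0.0, 0.0]
force: [0.6, -0.8, -0.5]
gripper_width: 1.0
gripper_force: 0.0
```

```bash
python3 - <<'E'
from h import *
import json
c=calibration("wrist"); p,d=snapshot("wrist"); json.dump({k:np.array(v).tolist() for k,v in c.items()},open("w1.json","w")); np.save("w1.npy",d); cv2.imwrite("w1raw.png",p[:,:,::-1])
g=cv2.convertScaleAbs(p[:,:,::-1],alpha=1.6)
cv2.imwrite("pics/w1.png",cv2.resize(g,None,fx=1.5,fy=1.5,interpolation=cv2.INTER_CUBIC))
E
```

```text
(no output)
```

View pics/w1.png

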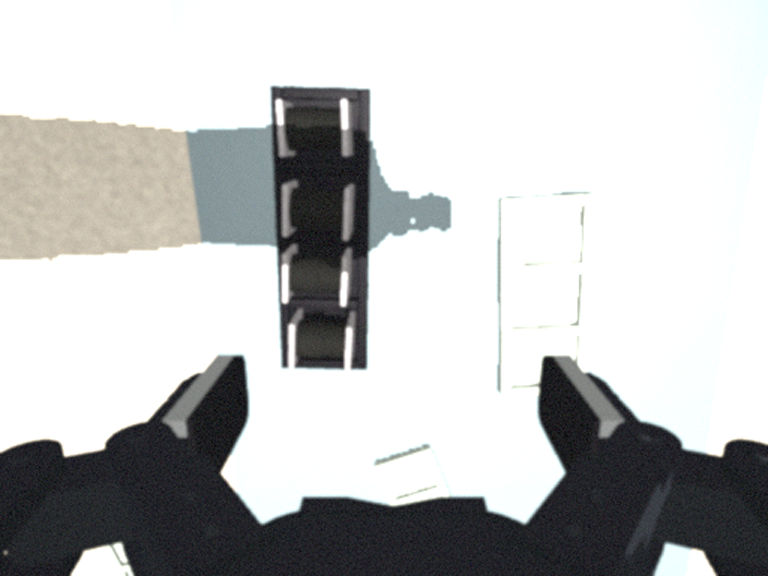

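The wrist view (768x576) shows the carrier with corners (272,88), (370,90), (366,370), (283,368). Its four mounts are at about (315,130), (318,210), (316,275) and (322,340). The kit's corners are (499,196), (591,193) and (502,392). I'll locate the mount plates by depth.

```bash
python3 - <<'E'
from h import *
import json
c=json.load(open("w1.json")); d=np.load("w1.npy")
q=lambda v:(np.array(v)+.5)/1.5-.5
for n,v in {"car":[(272,88),(370,90),(366,370),(283,368)],"kit":[(499,196),(591,193),(579,389),(502,392)]}.items():
    w=ray(c,q(v),11); print(n,w[:,:2].round(1).tolist(),w.mean(0)[:2].round(1), np.linalg.norm(w-np.roll(w,-1,0),axis=1).round(1))
f=192/np.tan(np.radians(c["fov_y"])/2);R=np.array(c["R"]);t=np.array(c["t"])
v,u=np.mgrid[:384,:512]; P=np.stack([(u-c["cx"])/f*d,(v-c["cy"])/f*d,d],-1); W=(P-t)@R
def box(m): return cv2.minAreaRect(W[m][:,:2].astype(np.float32))
m=(W[...,2]>33)&(W[...,2]<50)&(d>0)&(u<260)&(v<250)&(u>170)
n,l,s,ce=cv2.connectedComponentsWithStats(m.astype(np.uint8))
for i in range(1,n):
    if s[i,4]>20: k=W[l==i]; print(s[i].tolist(),k.mean(0).round(1),k.min(0).round(1),k.max(0).round(1))
m=(W[...,2]>7)&(W[...,2]<15)&(d>0)
for uu in((170,260),(325,400)):
    mm=m&(u>uu[0])&(u<uu[1])&(v<262); k=W[mm]; print("rim",mm.sum(),np.percentile(k[:,:2],[1,50,99],axis=0).round(1).tolist(),box(mm))
E
```

```text
car [[419.0, 158.5], [487.3, 154.9], [474.3, -59.1], [406.7, -55.1]] [446.8  49.8] [ 68.4 214.4  67.7 214. ]
kit [[579.3, 78.4], [647.0, 78.4], [649.3, -82.1], [585.8, -82.7]] [615.4  -2. ] [ 67.8 160.4  63.5 161.3]
[184, 66, 49, 39, 1180] [448.5 130.1  37.6] [426.1 112.1  33. ] [472.9 148.5  43.8]
[188, 122, 46, 39, 1034] [446.8  75.   37.6] [423.3  54.5  33. ] [471.7  94.5  44.5]
[188, 168, 44, 36, 915] [442.   27.4  37.6] [418.8   7.7  33. ] [467.1  46.4  43.3]
[192, 214, 43, 34, 833] [441.5 -24.2  37.5] [418.4 -44.8  33. ] [467.1  -5.4  43.3]
rim 4176 [[407.6, -56.1], [452.6, 57.0], [484.9, 157.8]] ((445.6631774902344, 50.523555755615234), (216.09799194335938, 70.27562713623047), 86.66556549072266)
rim 3074 [[581.1, -81.7], [612.3, 17.4], [652.3, 76.9]] ((617.5289916992188, -3.3428497314453125), (70.58121490478516, 161.15223693847656), 1.6049960851669312)
```

Emit:
drive_tool --dr '[[0,0,0.024],[0,0,0.024],[0,0,0.024],[0,0,0.024],[0,0,0.024],[0,0,0.024],[0,0,0.024],[0,0,0.024],[0,0,0.024],[0,0,0.024],[0,0,0.024],[0,0,0.024]]' --offset '[[0.077,-0.053,0.1],[0.077,-0.053,0.15],[0.077,-0.053,0.16],[0.077,-0.053,0.17],[0.077,-0.053,0.19],[0.077,-0.053,0.21],[0.077,-0.053,0.218],[0.077,-0.053,0.218],[0.077,-0.053,0.218],[0.077,-0.053,0.218],[0.077,-0.053,0.218],[0.077,-0.053,0.218]]' --fingers '[0.5,0.5,0.5,0.5,0.5,0.5,0.5,0.5,-1,-1,-1,-1]' --squeeze 20

```text
clock: 3.45
tool_pos: [451.2, 129.0, 15.7]
tool_rot: [0.728, 0.686, 0.001, 0.001]
force: [-0.8, -0.2, 5.8]
gripper_width: 0.448
gripper_force: 20.2
```

```bash
python3 - <<'E'
from h import *
for i in range(3):
    s=state();print(s["clock"],s["gripper_width"]*85,s["gripper_force"],s["force"],s["tool_pos"])
    p,d=snapshot("wrist")
g=cv2.convertScaleAbs(p[:,:,::-1],alpha=1.6)
cv2.imwrite("pics/w2.png",cv2.resize(g,None,fx=1.5,fy=1.5,interpolation=cv2.INTER_CUBIC))
E
```

```text
3.45 38.11853369787414 20.15795588493347 [-0.8442126  -0.16190605  5.79004875] [451.192441   129.01181598  15.67442976]
3.5 38.031445935077016 20.156099796295166 [-0.59147014 -0.32373183  6.00396407] [451.1710464  129.00507044  15.65912857]
3.55 38.54887727781799 20.15506088733673 [-1.32302868 -0.34324038  5.63328864] [451.1904165  129.00693351  15.66471309]
```

View pics/w2.png

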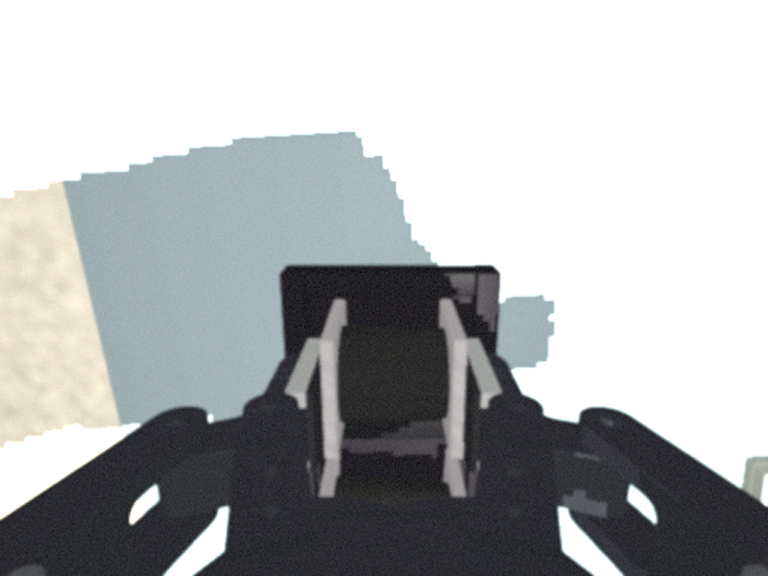

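Picture: the mount is centred between the pads at about (395,380). At 20 N the opening is 38.2 mm, so it gives 7.8 mm. Seat 4 is soft. I'll lift it and carry it over kit seat 3.

Emit:
drive_tool --dr '[[0,0,0],[0,0,0],[0,0,-0.086],[0,0,-0.086],[0,0,-0.086],[0,0,-0.086],[0,0,-0.086],[0,0,-0.086],[0,0,-0.086],[0,0,-0.086],[0,0,-0.086]]' --offset '[[0,0,-0.025],[0,0,-0.055],[-0.02,0.048,-0.06],[-0.04,0.097,-0.06],[-0.06,0.146,-0.06],[-0.07,0.17,-0.06],[-0.07,0.17,-0.05],[-0.07,0.17,-0.025],[-0.07,0.17,-0.018],[-0.07,0.17,-0.018],[-0.07,0.17,-0.018]]' --fingers '[-1,-1,-1,-1,-1,-1,-1,-1,-1,-1,-1]'

```text
clock: 4.97
tool_pos: [615.4, 49.3, 32.4]
tool_rot: [0.697, 0.717, 0.001, 0.001]
force: [-0.7, -0.2, -1.2]
gripper_width: 0.448
gripper_force: 20.7
```

```bash
python3 - <<'E'
from h import *
s=state();print(s["clock"],s["gripper_width"]*85,s["gripper_force"],s["force"],s["tool_pos"],s["tool_rot"])
p,d=snapshot("wrist")
cv2.imwrite("pics/w3.png",cv2.resize(cv2.convertScaleAbs(p[:,:,::-1],alpha=1.0),None,fx=1.5,fy=1.5,interpolation=cv2.INTER_CUBIC))
E
```

```text
4.975 38.100786386664076 20.680064857006073 [-0.71010368 -0.21792075 -1.21419893] [615.38349287  49.26815524  32.44678617] [6.97320944e-01 7.16758604e-01 5.31966575e-04 5.66136884e-04]
```

View pics/w3.png

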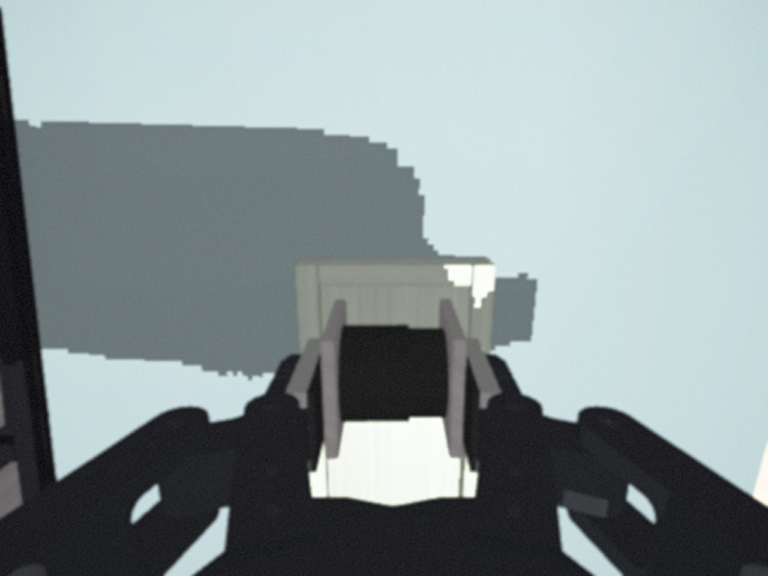

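```bash
python3 - <<'E'
from h import *
c=calibration("wrist")
q=lambda v:(np.array(v)+.5)/1.5-.5
print(ray(c,q([(297,261),(494,261)]),11).round(1), ray(c,q([(297,330),(492,330)]),11).round(1))
# mount plate far-top corners/bottom-far corners at assumed heights
dz=state()["tool_pos"][2]-15.7
print(ray(c,q([(322,340),(468,340)]),41+dz).round(1))
print(ray(c,q([(341,301),(444,301)]),5+dz).round(1))
E
```

```text
[[582.2  77.   11. ]
 [650.5  78.9  11. ]] [[581.5  51.3  11. ]
 [651.9  53.3  11. ]]
[[597.2  67.6  58. ]
 [635.1  68.7  58. ]]
[[598.5  66.4  22. ]
 [632.7  67.4  22. ]]
```

Picture: the kit rim runs from u=297 to 494 and the mount is centred at 395 over seat 3. It measures within about 1.5 mm of the seat centre. I'll lower it and release.

Emit:
drive_tool --dr '[[0,0,0],[0,0,0],[0,0,0],[0,0,0],[0,0,0]]' --offset '[[-0.001,0,0.008],[-0.001,0,0.013],[-0.001,0,0.016],[-0.001,0,0.0165],[-0.001,0,0.0165]]' --fingers '[-1,-1,-1,-1,-1]'

```text
clock: 5.65
tool_pos: [614.9, 47.9, 15.7]
tool_rot: [0.697, 0.717, -0.0, -0.0]
force: [-2.7, 0.4, 6.1]
gripper_width: 0.45
gripper_force: 20.0
```

Emit:
drive_tool --dr '[[0,0,0],[0,0,0],[0,0,0],[0,0,0],[0,0,0],[0,0,0.086],[0,0,0.086],[0,0,0.086],[0,0,0.086],[0,0,0.086],[0,0,0.086],[0,0,0.086],[0,0,0.086],[0,0,0.086],[0,0,0.086],[0,0,0.086],[0,0,0.086],[0,0,0.086]]' --offset '[[0,0,0],[0,0,0],[0,0,-0.015],[0,0,-0.05],[0,0,-0.055],[0.01,-0.055,-0.055],[0.02,-0.11,-0.055],[0.032,-0.166,-0.055],[0.032,-0.166,-0.055],[0.032,-0.166,-0.04],[0.032,-0.166,-0.015],[0.032,-0.166,-0.004],[0.032,-0.166,-0.001],[0.032,-0.166,-0.001],[0.032,-0.166,-0.001],[0.032,-0.166,-0.001],[0.032,-0.166,-0.001],[0.032,-0.166,-0.001]]' --fingers '[0.5,0.5,0.5,0.5,0.5,0.5,0.5,0.5,0.5,0.5,0.5,0.5,0.5,-1,-1,-1,-1,-1]'

```text
clock: 7.9
tool_pos: [449.8, 75.4, 17.3]
tool_rot: [0.728, 0.686, 0.001, 0.001]
force: [0.4, 0.4, 5.3]
gripper_width: 0.429
gripper_force: 20.2
```

```bash
python3 - <<'E'
from h import *
s=state();print(s["clock"],s["gripper_width"]*85,s["gripper_force"],s["force"],s["tool_pos"],s["tool_rot"])
p,d=snapshot("top")
cv2.imwrite("pics/top4.png",cv2.resize(p[105:218,180:370,::-1],None,fx=4,fy=4,interpolation=cv2.INTER_CUBIC))
E
```

```text
7.9 36.46501817756414 20.17956107854843 [0.41732495 0.42918366 5.28816568] [449.83739392  75.40735688  17.2905635 ] [0.72766459 0.68593096 0.00121087 0.00122754]
```

View pics/top4.png

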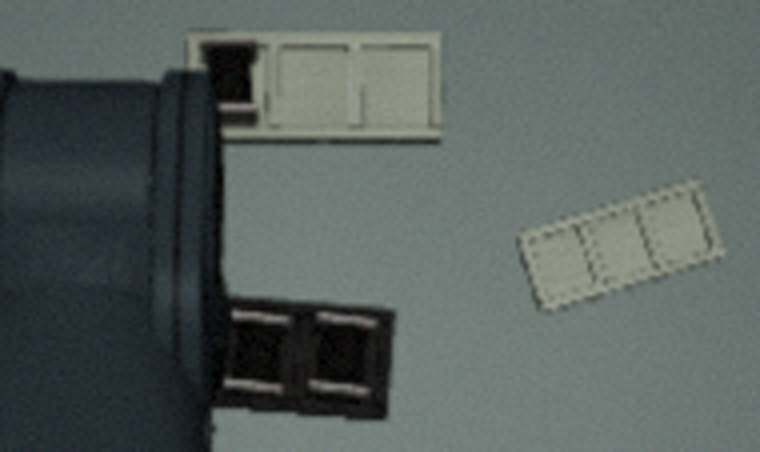

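The placed mount sits in kit seat 3, at crop (230,80). The second mount opens to 36.5 mm at 20 N, so it gives 9.5 mm and is soft. It goes to kit seat 2.

Emit:
drive_tool --dr '[[0,0,0],[0,0,0],[0,0,-0.086],[0,0,-0.086],[0,0,-0.086],[0,0,-0.086],[0,0,-0.086],[0,0,-0.086],[0,0,-0.086],[0,0,-0.086],[0,0,-0.086],[0,0,-0.086],[0,0,-0.086],[0,0,-0.086]]' --offset '[[0,0,-0.025],[0,0,-0.055],[-0.02,0.048,-0.06],[-0.04,0.097,-0.06],[-0.06,0.146,-0.06],[-0.069,0.173,-0.06],[-0.069,0.173,-0.06],[-0.069,0.173,-0.05],[-0.069,0.173,-0.025],[-0.069,0.173,-0.012],[-0.069,0.173,-0.006],[-0.069,0.173,-0.002],[-0.069,0.173,-0.001],[-0.069,0.173,-0.001]]' --fingers '[-1,-1,-1,-1,-1,-1,-1,-1,-1,-1,-1,-1,-1,-1]'

```text
clock: 9.7
tool_pos: [617.5, -3.7, 17.6]
tool_rot: [0.697, 0.717, 0.0, 0.001]
force: [-0.2, -0.3, -0.8]
gripper_width: 0.43
gripper_force: 20.3
```

```bash
python3 - <<'E'
from h import *
s=state();print(s["clock"],s["gripper_width"]*85,s["gripper_force"],s["force"],s["tool_pos"],s["tool_rot"])
p,d=snapshot("wrist")
cv2.imwrite("pics/w5.png",cv2.resize(p[:,:,::-1],None,fx=1.5,fy=1.5,interpolation=cv2.INTER_CUBIC))
E
```

```text
9.7 36.50828281761061 20.329452753067017 [-0.1809811  -0.31151186 -0.82983391] [617.49708181  -3.70968287  17.55742611] [6.97496317e-01 7.16588038e-01 3.94199553e-04 5.61941559e-04]
```

View pics/w5.png

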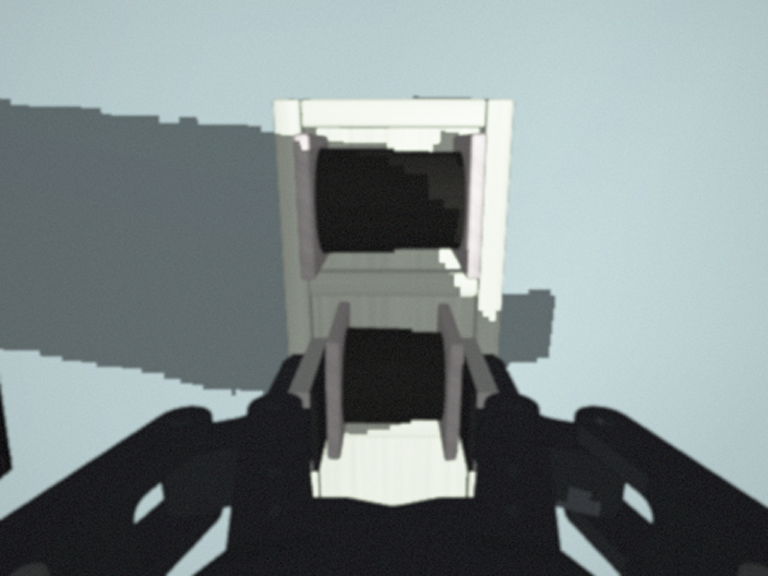

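Picture: the mount sits square within seat 2, clear of the rib at v=292 and of mount 1. I'll lower 1.5 mm, release, and test carrier seat 2.

Emit:
drive_tool --dr '[[0,0,0],[0,0,0],[0,0,0],[0,0,0],[0,0,0],[0,0,0],[0,0,0.086],[0,0,0.086],[0,0,0.086],[0,0,0.086],[0,0,0.086],[0,0,0.086],[0,0,0.086],[0,0,0.086],[0,0,0.086],[0,0,0.086],[0,0,0.086],[0,0,0.086],[0,0,0.086]]' --offset '[[0,0,0.0015],[0,0,0.0015],[0,0,0.0015],[0,0,0.0015],[0,0,-0.015],[0,0,-0.052],[0.01,-0.055,-0.055],[0.02,-0.11,-0.055],[0.034,-0.165,-0.055],[0.034,-0.172,-0.055],[0.034,-0.172,-0.05],[0.034,-0.172,-0.025],[0.034,-0.172,-0.005],[0.034,-0.172,0.001],[0.034,-0.172,0.001],[0.034,-0.172,0.001],[0.034,-0.172,0.001],[0.034,-0.172,0.001],[0.034,-0.172,0.001]]' --fingers '[-1,-1,0.5,0.5,0.5,0.5,0.5,0.5,0.5,0.5,0.5,0.5,0.5,0.5,-1,-1,-1,-1,-1]'

```text
clock: 12.12
tool_pos: [444.9, 25.6, 16.6]
tool_rot: [0.728, 0.686, 0.001, 0.001]
force: [1.2, -0.9, 1.6]
gripper_width: 0.514
gripper_force: 21.8
```

The opening is 43.7 mm, so it gives 2.3 mm: hard, and it stays in its seat. Next is carrier seat 1.

Emit:
drive_tool --dr '[[0,0,0],[0,0,0],[0,0,0],[0,0,0],[0,0,0],[0,0,0],[0,0,0],[0,0,0],[0,0,0],[0,0,0],[0,0,0],[0,0,0],[0,0,0],[0,0,0],[0,0,0]]' --offset '[[0,0,0],[0,0,0],[0,0,-0.015],[0,0,-0.045],[-0.025,0.001,-0.05],[-0.052,0.001,-0.05],[-0.052,0.001,-0.04],[-0.052,0.001,-0.02],[-0.052,0.001,-0.005],[-0.052,0.001,0],[-0.052,0.001,0],[-0.052,0.001,0],[-0.052,0.001,0],[-0.052,0.001,0],[-0.052,0.001,0]]' --fingers '[0.5,0.5,0.5,0.5,0.5,0.5,0.5,0.5,0.5,0.5,-1,-1,-1,-1,-1]'

```text
clock: 14.0
tool_pos: [442.1, -26.3, 16.0]
tool_rot: [0.728, 0.686, 0.0, 0.0]
force: [-0.3, 0.3, 0.5]
gripper_width: 0.511
gripper_force: 21.7
```

The opening is 43.4 mm, so this one is hard too. I'll release, retreat and check.

Emit:
drive_tool --dr '[[0,0,0],[0,0,0],[0,0,0],[0,0,0],[0,0,0],[0,0,0],[0,0,0],[0,0,0],[0,0,0],[0,0,0],[0,0,0]]' --offset '[[0,0,0],[0,0,0],[0,0,-0.015],[0,0,-0.05],[0,0,-0.1],[0,0.03,-0.15],[0.03,0.06,-0.2],[0.06,0.06,-0.22],[0.06,0.06,-0.22],[0.06,0.06,-0.22],[0.06,0.06,-0.22]]' --fingers '[0.5,0.5,0.5,0.5,0.5,0.5,0.5,0.5,0.5,0.5,0.5]'

```text
clock: 15.38
tool_pos: [504.5, 29.4, 234.6]
tool_rot: [0.728, 0.686, -0.001, -0.001]
force: [-0.2, -1.0, -0.8]
gripper_width: 0.751
gripper_force: 0.0
```

```bash
python3 - <<'E'
from h import *
s=state();print(s["clock"],s["gripper_width"]*85,s["force"],s["tool_pos"])
p,d=snapshot("wrist")
cv2.imwrite("pics/w6.png",cv2.resize(cv2.convertScaleAbs(p[:,:,::-1],alpha=1.1),None,fx=1.5,fy=1.5,interpolation=cv2.INTER_CUBIC))
E
```

```text
15.375 63.79772159146581 [-0.17936008 -0.95231114 -0.75845693] [504.48793483  29.38368838 234.60126479]
```

View pics/w6.png

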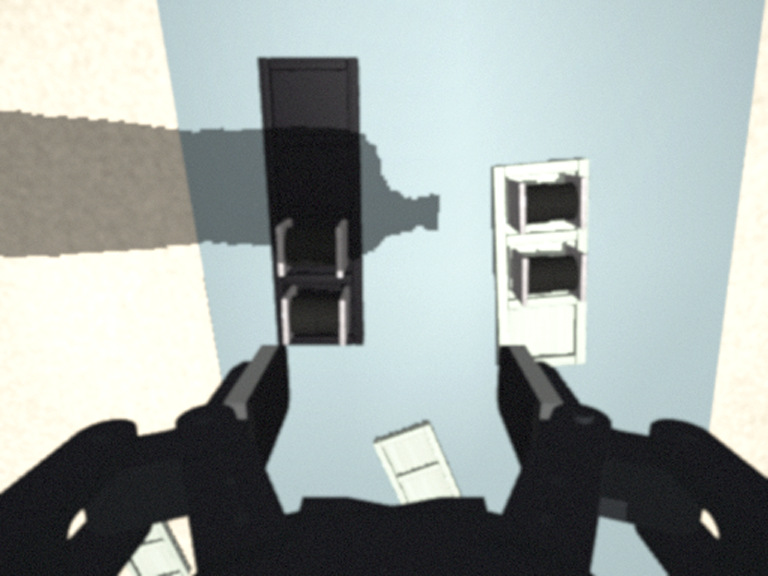

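Picture: two mounts lie in the kit at (545,203) and (548,273), and two in the carrier at (312,245) and (315,312). I'll check heights and seating by depth, and hand in if they are flat.

```bash
python3 - <<'E'
from h import *
c=calibration("wrist"); _,d=snapshot("wrist")
f=192/np.tan(np.radians(c["fov_y"])/2);R=np.array(c["R"]);t=np.array(c["t"])
v,u=np.mgrid[:384,:512]; W=(np.stack([(u-c["cx"])/f*d,(v-c["cy"])/f*d,d],-1)-t)@R
ok=True
for n,x,y in(("k3",615,49),("k2",616.5,-4),("c2",444,25),("c1",442,-26)):
    m=(abs(W[...,0]-x)<30)&(abs(W[...,1]-y)<24)&(d>0); k=W[m]; k=k[(k[:,2]>37)&(k[:,2]<60)]
    a=k[k[:,0]<x];b=k[k[:,0]>x]
    print(n,[(len(q),np.percentile(q,[3,97],axis=0).round(1).tolist(),np.median(q[:,2]).round(1)) for q in(a,b)])
E
```

```text
k3 [(296, [[592.2, 32.8, 37.1], [613.2, 64.7, 42.2]], np.float64(39.0)), (245, [[615.3, 33.6, 37.1], [638.2, 66.3, 42.2]], np.float64(40.3))]
k2 [(267, [[594.6, -19.8, 37.1], [615.5, 11.8, 42.3]], np.float64(39.4)), (212, [[617.6, -20.4, 37.1], [640.2, 12.8, 42.1]], np.float64(40.1))]
c2 [(302, [[421.8, 12.7, 37.1], [443.1, 43.9, 42.2]], np.float64(38.7)), (188, [[444.8, 9.0, 37.1], [468.2, 41.8, 42.5]], np.float64(40.8))]
c1 [(262, [[419.3, -39.6, 37.1], [440.8, -7.8, 42.4]], np.float64(38.6)), (166, [[442.9, -44.0, 37.1], [465.8, -10.8, 42.7]], np.float64(40.9))]
```

All tops are at about 41 mm, so every mount is flat and within its seat.

```bash
python3 -c "from workcell import *; print(close_job())"
```

```text
the job is handed in; nothing more can be done
None
```

The job is handed in: the two soft mounts (carrier seats 3 and 4) lie flat in kit seats 2 and 3, the two hard ones are still in carrier seats 1 and 2, and it took about 15 s with no grip reading over 22 N.

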